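Draw a profile out of the stock rack

TASK

Take the blue aluminium profile out of the grey stock rack: raise its near end over the yellow lip while its far end is still under the rack's bridge, then draw it out endwise towards the lip side. Lay it flat on the black rubber pad, lengthwise and wholly on the pad, and let go. Leave the silver profile in its place in the rack.

Things in the scene. Friction and masses are not known exactly. Their poses are not given: they have to be found in the camera images.
- blue_bar: Blue T-slot profile: straight bar 180 mm long (x), 20 wide (y), 20 high (z), 80 g; origin at its centre. It lies level in either lane of the rack, its underside 24 mm above the bench, the -x (near) end 4 mm behind the lip, the last 42 mm at +x in a tunnel. Grip across its width. Lifted level it cannot clear the lip; tilted 0.13 rad about the tail's lower edge, the near end rises 24 mm and clears.
- silver_bar: Bare silver T-slot profile, the same size, axes and seat as the blue one, in the other lane of the rack (76 mm to the side of the blue one). It is to stay there.
- stock_rack: Grey rack, fixed, 210 mm long (x, from lip to bridge) by 130; origin: centre of underside. Lanes at y = +-38 mm. Yellow lip x -105 to -97, top 39 mm, 15 over the bars' undersides. Saddle under the bars x -105 to -70; x -70 to 45 is open but for the 8 mm base plate. Bridge x 45 to 105, top 60; tunnels 28 wide, 29 high (9 mm play over a bar), closed at the far end 8 mm behind the bars.
- pad_top (a point): Centre of the upper face, 5 mm above the bench, of the black rubber laying pad with a thin white line across each end: 240 mm long (x), 85 mm wide (y), fixed. Bystander to avoid: a tall microscope on the right of the work, at about x over 0.45 m, y below -0.2 m; swing in past it close to the robot.

How it is judged (in metres and radians):
On the way, in this order (a step that is already met when the one before it is completed fails the run):
1. the blue profile's near end is raised over the lip (bar tilted by more than 4 degrees, near end up) while its far end is still under the bridge (angle between blue_bar's own x axis and vertical above 1.6408 rad and x of blue_bar in the frame of stock_rack above -0.035 m and z of blue_bar in the frame of stock_rack below 0.07 m), for 0.1 s.
2. the blue profile is drawn out endwise: its far end has left the tunnel by the mouth, still in line with its lane to 25 mm and less than 80 mm above its seat (x of blue_bar in the frame of stock_rack below -0.046 m and z of blue_bar in the frame of stock_rack below 0.114 m and (y of blue_bar in the frame of stock_rack between 0.013 and 0.063 m or y of blue_bar in the frame of stock_rack between -0.063 and -0.013 m)), for 0.05 s.
At the end, for the whole second after the job is handed in: The blue profile lies flat and still on the pad, its centre within 33 mm of the pad's centre along and across it and its length within 15 degrees of the pad's, and the silver profile is within 15 mm of where it started, in its lane (x of blue_bar in the frame of pad_top between -0.033 and 0.033 m and y of blue_bar in the frame of pad_top between -0.033 and 0.033 m and z of blue_bar in the frame of pad_top between 0.006 and 0.014 m and angle between the x axis of blue_bar and the x axis of pad_top, either way round below 0.27 rad and angle between blue_bar's own x axis and vertical between 1.5208 and 1.6208 rad and linear speed of blue_bar below 0.02 m/s and distance of silver_bar from where it was at the start of the episode below 0.015 m); the robot touches nothing.
It fails at once if the silver profile is moved by more than 20 mm (distance of silver_bar from where it was at the start of the episode above 0.02 m).
It fails at once if the blue profile is dropped or thrown (faster than 0.9 m/s) (linear speed of blue_bar above 0.9 m/s).
It also fails if it takes over 45 s, if anything falls off the work surface, if the arm or the gripper's body presses on something with over 40 N, if the wrist force passes 120 N, or if a joint passes its speed limit or range.

ROBOT

A 6-joint arm with a two-finger parallel gripper is mounted at the origin on a cart in front of the work surface, level with it; the furniture and walls round the work are solid. World frame = base frame: x ahead of the robot, y to its left, z up, the work surface at z = 0. Lengths are in m, angles in degrees, forces in N, time in s.
With the tool pointing down it reaches from about 0.35 to 0.875 m from the base axis. Payload 4.2 kg.
Tool frame: the origin (TCP) lies at the centre of the arm's flange, where the gripper is bolted on; the fingertips stand 182 mm ahead of it and the grasp point (between the pads) lies 164 mm ahead of it (r.nose_length is the distance from the TCP to the fingertips, in m); z points along the fingers, y is the line along which they close (so a half turn about z gives the same grasp; the last joint's range is limited). The gripper opens to 87 mm and grips with 3 to 60 N. Pads are 19 mm wide; open, the fingers measure 117 mm over their backs; the gripper's body (75 mm by 190 mm) begins 51 mm behind the grasp point.
Start: joints at [-58.866, 22.042, 0.453, 0, -68.411, -14.817], TCP at [0.176, -0.6, 0.405] pointing down, gripper open.
Joint ranges: [-179.83, 179.83], [-69.29, 118.12], [-61.27, 80.66], [-181.25, 117.63], [-171.15, -9.14], [-177.46, 177.46]. Speed limits (degrees/s): [159.86, 159.86, 180, 180, 180, 180].

INTERFACE

Orientations are given as a 3x3 rotation matrix whose columns are the frame's x, y, z axes.
In Python, from station import r, vision gives the robot as it stands. The module is installed in compiled form; this text tells all that it offers.
- The arm moves only by the shell command python3 -m creep 'ROWS'. ROWS is JSON, a list of rows, each a list of 7 numbers: the opening, from -1 (shut) to 1 (fully open), then the shift along the tool's x, y, z in mm, then the turn, a rotation vector about the tool's x, y, z in degrees. A call has 1 to 8 rows; each row is the pose to reach, as a shift and turn from the pose commanded when the call began, along the tool's axes at that moment; what a row does not reach only later rows make up. A row lasts 1/12 s, in which the tool goes at most 41.7 mm and 7.16 degrees, less where a joint would pass 70% of its speed; a pose out of reach is approached as far as the arm can. A call with a gripper value outside its range is refused whole. The fingers move at their own pace and stop on an object; the grip force is fixed at half the most. Time passes only in rows, so rows that repeat a pose let the fingers close. It gives the time, the measured TCP pose, the force, the opening and the grip force at its end, in the units of the state.
- r.sense(): the state, without advancing time (a new reading comes with each control period).
- vision.capture(name): name is "side" or "top" or "wrist"; returns (picture, depth): 480x640x3 uint8, red, green, blue; 480x640 float32, m along the optical axis (not along the pixel's ray), 0 where there is no reading.
- vision.camera_model(name): a dict with "vertical_fov" (degrees; the focal length in pixels is half the picture's height over the tangent of half this angle, whatever the lens; pixels are square), "cx", "cy" (the principal point, pixels), "extrinsics" (4x4, takes a point from camera to world coordinates); the wrist camera has in their place "mount" (4x4, takes a point from camera to tool coordinates, whose origin is the TCP and whose axes are the flange's). Camera axes: x right, y down, z forward; pixel columns grow to the right and rows downward; lengths in m; the calibration is good to about 2 mm. The wrist camera is an equidistant fisheye: a pixel r from the principal point sees the ray r / f radians off the axis. A picture is of the moment at which its call begins: read the wrist's pose just before it. camera_model takes no time and is no camera call.
- r.finish_job(): hands the job in; it is judged then, once.
Trained networks look in the newest picture that a camera, given by its name, has taken for a name from the list of things; names that differ only in an ending like _2 or _b are one class to them, and where a whole thing is asked for, a point or a joint stands for the part that bears it (a point fixed in the world has none). Each returns a list of dicts, best first, with "conf" (0 to 1); they miss things now and then, are a little off and sometimes report something else, mostly with a low value. They report only what shows in the picture. A call takes as long as a camera call.
- vision.find_in(camera, thing): "uv" ([column, row] in pixels, amid what is visible of it).
- vision.cut_out(camera, thing): "region" (480x640 bool, what is visible of it) and "uv" ([column, row] in pixels, amid what is visible of it).
The state is a dict: "time_s": time; "joints": joint angles; "joint_velocities": joint speeds; "effort": joint torques, N m; "tcp_pos": TCP position; "ee_rot": TCP orientation; "wrist_force": force on the tool from outside, world axes, zero at the start; "moment": the same for the moment, N m; "gripper_width": opening from 0.0 (shut) to 1.0 (fully open); "gripper_force": force on a finger pad.
Only numpy, scipy, OpenCV 4.12 (cv2) and the standard library are available. Lean on these libraries where they do the work, as an engineer would, in place of code of your own. Each camera call takes 0.05 s, during which the arm holds its last target. There are 200 camera calls.

## Working session

There is one attempt and no reset: what is moved stays moved. The work goes in short steps, Python scripts to look and compute and a shell command to move; the robot and the scene stay as the last step left them, time stands still between calls to the robot, and variables do not carry over. Pictures are saved under pics/ and viewed, at most 10 in all, crops included, and the job is handed in when it is done.

```bash
mkdir -p pics; cat > h.py <<'E'
import numpy as np, cv2
from station import r, vision
def world(name,uv,depth):
    m=vision.camera_model(name); f=240/np.tan(np.radians(m["vertical_fov"])/2)
    u,v=np.asarray(uv,float).T; d=depth[v.astype(int),u.astype(int)]
    p=np.c_[(u-m["cx"])/f*d,(v-m["cy"])/f*d,d]
    E=np.array(m["extrinsics"]); return p@E[:3,:3].T+E[:3,3], d>0
def region(name,thing,depth):
    o=vision.cut_out(name,thing)
    out=[]
    for c in o:
        v,u=np.nonzero(c["region"]); p,ok=world(name,np.c_[u,v],depth); out.append((c["conf"],c["uv"],p[ok]))
    return out
def rect(p):
    (c,s,a)=cv2.minAreaRect((p[:,:2]*1000).astype(np.float32)); return np.round(c,1),np.round(s,1),round(a,2)
E
python3 - <<'E'
from h import *
for n in("top","side"):
    im,d=vision.capture(n); cv2.imwrite(f"pics/{n}.png",im[:,:,::-1])
    for t in("blue_bar","silver_bar","stock_rack","pad_top"):
        for c,uv,p in region(n,t,d)[:3]:
            print(n,t,round(c,2),np.round(uv),len(p),np.round(np.percentile(p,[2,50,98],axis=0),3).tolist() if len(p) else "",rect(p) if len(p) else "")
s=r.sense();print(s["time_s"],s["ee_rot"])
E
```

```text
top blue_bar 0.76 [232. 248.] 1089 [[0.5, 0.219, 0.028], [0.566, 0.236, 0.042], [0.634, 0.254, 0.046]] (array([566.8, 240.9]), array([140.9,  28.2]), 9.5)
top silver_bar 0.92 [273. 239.] 1063 [[0.512, 0.144, 0.026], [0.578, 0.161, 0.043], [0.647, 0.179, 0.046]] (array([579.6, 163.9]), array([142.4,  24.4]), 9.29)
top pad_top 0.8 [389. 243.] 6487 [[0.457, -0.082, 0.001], [0.568, -0.038, 0.004], [0.685, 0.007, 0.008]] (array([572.7, -38.1]), array([ 85. , 242.3]), 83.93)
side blue_bar 0.78 [273. 213.] 772 [[0.501, 0.214, 0.025], [0.567, 0.229, 0.04], [0.64, 0.251, 0.045]] (array([580., 274.]), array([194.8, 107.3]), 14.42)
side silver_bar 0.95 [300. 225.] 896 [[0.512, 0.139, 0.025], [0.579, 0.153, 0.04], [0.652, 0.176, 0.045]] (array([582.7, 157.3]), array([160.2,  32. ]), 14.92)
side stock_rack 0.65 [310. 225.] 3643 [[0.487, 0.121, 0.003], [0.634, 0.165, 0.024], [0.704, 0.264, 0.061]] (array([603.3, 227.3]), array([234.4, 186.4]), 9.57)
side pad_top 0.85 [343. 296.] 4573 [[0.456, -0.089, 0.002], [0.562, -0.046, 0.005], [0.685, 0.003, 0.006]] (array([575.9, -38. ]), array([ 96. , 246.2]), 84.17)
0.5 [[-9.59730562e-01 -2.80922137e-01 -4.31387884e-05]
 [-2.80922140e-01  9.59730554e-01  1.23592765e-04]
 [ 6.68166956e-06  1.30734395e-04 -9.99999991e-01]]
```

View pics/top.png

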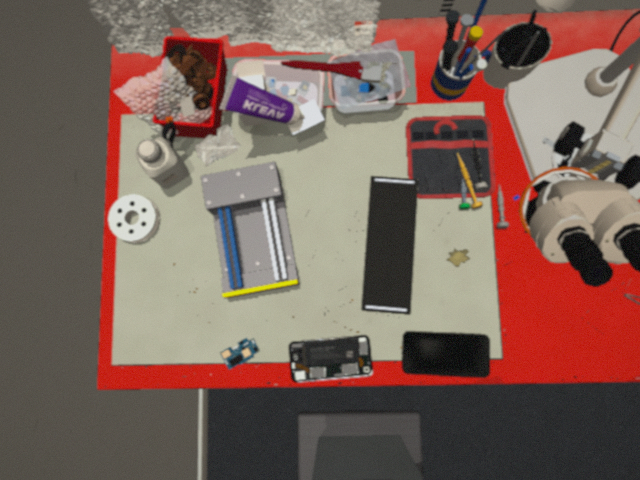

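```bash
python3 - <<'E'
from h import *
im,d=vision.capture("top")
m=vision.camera_model("top"); print(np.round(m["extrinsics"],3).tolist())
for t in("blue_bar","silver_bar"):
    p=region("top",t,d)[0][2]; q=p[(p[:,2]>.04)&(p[:,2]<.05)]
    print(t,len(q),rect(q),np.median(q,0))
    c=q[:,:2].mean(0);w,V=np.linalg.eigh(np.cov((q[:,:2]-c).T));a=V[:,1]*np.sign(V[0,1]);print(c,np.degrees(np.arctan2(a[1],a[0])),np.percentile((q[:,:2]-c)@a,[0,1,99,100]))
v,u=np.mgrid[0:480,0:640];uv=np.c_[u.ravel(),v.ravel()]
p,ok=world("top",uv,d);P=p[ok]
B=P[(P[:,2]>.055)&(P[:,2]<.066)&(P[:,0]>.55)&(P[:,0]<.8)&(P[:,1]>.08)&(P[:,1]<.3)];print("bridge",rect(B),np.median(B[:,2]))
hsv=cv2.cvtColor(im,cv2.COLOR_RGB2HSV).reshape(-1,3)
k=ok&(hsv[:,0]>20)&(hsv[:,0]<35)&(hsv[:,1]>120)&(p[:,0]<.6)&(p[:,0]>.4)&(p[:,1]>.05);print("lip",rect(p[k]),k.sum())
for t in("pad_top",):
    q=region("top",t,d)[0][2];print(rect(q))
E
```

```text
[[-0.02, -0.988, 0.151, 0.444], [-0.999, 0.026, 0.037, 0.059], [-0.041, -0.15, -0.988, 0.899], [0.0, 0.0, 0.0, 1.0]]
blue_bar 894 (array([567.8, 237.1]), array([141.6,  20.5]), 9.57) [0.56632503 0.23699305 0.04309108]
[0.56704806 0.23688436] 9.428859448703763 [-0.06998782 -0.06857727  0.06954446  0.07161326]
silver_bar 885 (array([580. , 161.8]), array([141.6,  20.3]), 9.29) [0.57839253 0.16168137 0.04301447]
[0.57878586 0.16151047] 9.436399663445295 [-0.06950861 -0.06829272  0.07002994  0.07206395]
bridge (array([714.8, 190. ]), array([170.3, 219.2]), 0.02) 0.059587250878597176
lip (array([497.3, 186.3]), array([  9.9, 127.9]), 9.41) 434
(array([571.1, -37.9]), array([ 85.2, 241.3]), 84.16)
```

The top view shows the rack at about (255,230), with the yellow lip at (260,290) and the bridge at (240,187). The blue bar is on the left, from (223,210) to (238,288), and the silver bar is at (273,239). The pad is at (389,243). Depth puts the bar tops at 43 mm, the lip at 128 mm and the pad at 241 x 85 mm, all as they should be.

```bash
cat >> h.py <<'E'
from scipy.spatial.transform import Rotation as Ro
def frame(yaw,tilt=0):
    "tool down, tool x = -bar axis at yaw (deg); tilt: near end up"
    a=np.radians(yaw); ax=np.array([np.cos(a),np.sin(a),0]); l=np.array([-ax[1],ax[0],0])
    return Ro.from_rotvec(l*np.radians(tilt)).as_matrix()@np.c_[-ax,l,[0,0,-1]]
def to(grasp,R=None):
    "shift mm & turn deg to bring the grasp point there"
    s=r.sense(); p=np.array(s["tcp_pos"]); R0=np.array(s["ee_rot"]); R=R0 if R is None else R
    t=np.array(grasp)-.164*R[:,2]
    print(np.round(R0.T@(t-p)*1000,1),np.round(Ro.from_matrix(R0.T@R).as_rotvec(degrees=True),2))
E
python3 - <<'E'
from h import *
F=frame(9.43)
for g in([.27,-.3,.24],[.38,0,.24],[.571,.2375,.17]): to(g,F)
E
```

```text
[-174.8  261.2    0.8] [-0.    0.    6.89]
[-364.7  518.2    0.8] [-0.    0.    6.89]
[-614.7  692.5   70.8] [-0.    0.    6.89]
```

```bash
python3 -m creep '[[1,-22,33,0,0,0,1],[1,-44,66,0,0,0,2],[1,-66,98,0,0,0,3],[1,-88,131,0,0,0,4],[1,-110,164,0,0,0,5],[1,-132,196,0,0,0,6],[1,-154,229,0,0,0,6.9],[1,-175,261,0,0,0,6.9]]'; python3 -c "
from h import *
F=frame(9.43)
for g in([.38,0,.24],[.571,.2375,.17]): to(g,F)"
```

```text
time_s: 1.37
tcp_pos: [0.2702, -0.2984, 0.405]
ee_rot: [[-0.987, -0.163, 0.001], [-0.163, 0.987, -0.0], [-0.001, -0.001, -1.0]]
wrist_force: [2.1, 0.3, -0.1]
gripper_width: 0.998
gripper_force: 0.0
[-156.9  276.6    1. ] [-0.03  0.05 -0.07]
[-383.9  479.9   71.1] [-0.03  0.05 -0.07]
```

```bash
python3 -m creep '[[0.3,-20,35,0,0,0,0],[0.3,-40,70,0,0,0,0],[0.3,-60,105,0,0,0,0],[0.3,-80,140,0,0,0,0],[0.3,-100,175,0,0,0,0],[0.3,-120,210,0,0,0,0],[0.3,-139,244,0,0,0,0],[0.3,-157,276,0,0,0,0]]'; python3 -c "
from h import *
F=frame(9.43)
for g in([.571,.2375,.14],): to(g,F)"
```

```text
time_s: 2.03
tcp_pos: [0.3799, -0.0, 0.4054]
ee_rot: [[-0.986, -0.165, 0.002], [-0.165, 0.986, 0.001], [-0.002, 0.0, -1.0]]
wrist_force: [0.4, -0.0, -0.1]
gripper_width: 0.656
gripper_force: 0.0
[-227.5  202.7  101.9] [0.02 0.11 0.07]
```

```bash
python3 -m creep '[[0.3,-28,25,12,0,0,0],[0.3,-56,50,25,0,0,0],[0.3,-84,75,37,0,0,0],[0.3,-112,100,50,0,0,0],[0.3,-140,125,62,0,0,0],[0.3,-168,150,75,0,0,0],[0.3,-196,176,87,0,0,0],[0.3,-227,203,100,0,0,0]]'; python3 - <<'E'
from h import *
F=frame(9.43)
to([.571,.2375,.034],F)
im,d=vision.capture("wrist"); cv2.imwrite("pics/w1.png",im[:,:,::-1])
s=r.sense();print(s["tcp_pos"],s["gripper_width"])
m=vision.camera_model("wrist");print(np.round(m["mount"],3).tolist(),m["vertical_fov"],m["cx"],m["cy"])
f=240/np.tan(np.radians(m["vertical_fov"])/2); M=np.array(m["mount"])
for t in("blue_bar","silver_bar"):
    for c in vision.cut_out("wrist",t)[:1]:
        v,u=np.nonzero(c["region"]&(d>0)); z=d[v,u]
        du=u-m["cx"];dv=v-m["cy"];rr=np.hypot(du,dv)+1e-9;k=np.tan(rr/f)/rr*z
        p=np.c_[k*du,k*dv,z]@M[:3,:3].T+M[:3,3]
        P=p@np.array(s["ee_rot"]).T+s["tcp_pos"]
        Q=P[(P[:,2]>.038)&(P[:,2]<.05)];print(t,c["conf"],c["uv"],len(P),len(Q),rect(Q),np.median(P[:,2]))
E
```

```text
time_s: 2.7
tcp_pos: [0.5706, 0.2357, 0.3046]
ee_rot: [[-0.986, -0.164, -0.0], [-0.164, 0.986, -0.0], [0.0, -0.0, -1.0]]
wrist_force: [0.5, 0.1, 0.0]
gripper_width: 0.652
gripper_force: 0.0
[ -0.6   1.7 106.6] [-0.01 -0.    0.01]
[0.57468818 0.24064796 0.29973571] 0.6545668357932408
[[-0.0, -0.963, -0.271, 0.075], [1.0, 0.0, -0.001, -0.0], [0.001, -0.271, 0.963, 0.021], [0.0, 0.0, 0.0, 1.0]] 65.70646984690485 320.1848501592755 239.47575082468083
blue_bar 0.62 [319.8, 225.6] 5163 2319 (array([563.2, 238.7]), array([122.5,  19.9]), 9.48) 0.0378621558109824
silver_bar 0.96 [212.2, 223.5] 5485 2413 (array([575.8, 163.2]), array([123.1,  20.6]), 9.57) 0.03769386499248345
```

```bash
python3 -m creep '[[0.3,0,0,0,0,0,0],[0.3,0,0,15,0,0,0],[0.3,0,0,30,0,0,0],[0.3,0,0,45,0,0,0],[0.3,0,0,60,0,0,0],[0.3,0,0,70,0,0,0],[0.3,0,0,70,0,0,0],[0.3,0,0,70,0,0,0]]'; python3 - <<'E'
from h import *
F=frame(9.43)
to([.571,.237,.034],F)
im,d=vision.capture("wrist"); cv2.imwrite("pics/w2.png",im[:,:,::-1])
to([.571,.237,.034],F)
E
```

```text
time_s: 3.52
tcp_pos: [0.5697, 0.2336, 0.2361]
ee_rot: [[-0.987, -0.163, 0.001], [-0.163, 0.987, 0.0], [-0.001, 0.0, -1.0]]
wrist_force: [-0.2, 0.3, -0.5]
gripper_width: 0.65
gripper_force: 0.0
[-1.9  3.1 38.1] [ 0.    0.04 -0.03]
[-1.5  2.9 38.6] [ 0.03  0.11 -0.01]
```

View pics/w2.png

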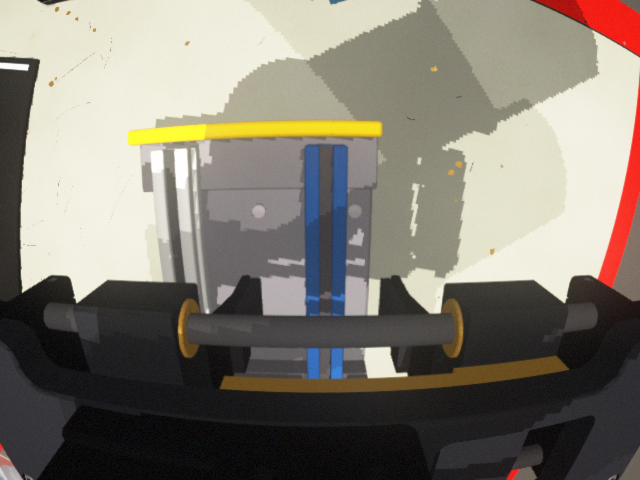

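The wrist view shows the blue bar at column 326 between the finger inner edges at 255 and 385, whose midpoint is 320. The yellow lip is at row 130. The tool therefore has to move about 3 mm along +y, which agrees with the measurement.

```bash
python3 -m creep '[[0.3,-1,3,0,0,0,0],[0.3,-1,3,10,0,0,0],[0.3,-1,3,20,0,0,0],[0.3,-1,3,30,0,0,0],[0.3,-1,3,38,0,0,0],[0.3,-1,3,38,0,0,0],[0.3,-1,3,38,0,0,0]]' && python3 -m creep '[[-1,0,0,0,0,0,0],[-1,0,0,0,0,0,0],[-1,0,0,0,0,0,0],[-1,0,0,0,0,0,0],[-1,0,0,0,0,0,0],[-1,0,0,0,0,0,0],[-1,0,0,0,0,0,0],[-1,0,0,0,0,0,0]]'; python3 - <<'E'
from h import *
s=r.sense();R0=np.array(s["ee_rot"]);p=np.array(s["tcp_pos"]);print(p+.164*R0[:,2])
a=np.array([.9865,.1638,0])
# pivot: tail lower edge, rack x 87 ; grasp at -20 -> 107 ahead, 10 below
for t in(2,4,6,8):
    c=p+.164*R0[:,2]; w=np.radians(t)
    rel=np.array([-107,10]); ca,sa=np.cos(w),np.sin(w)
    n=np.array([ca*rel[0]+sa*rel[1],-sa*rel[0]+ca*rel[1]])-rel
    g=c+(a*n[0]+np.array([0,0,n[1]]))/1000
    print(t,n); to(g,frame(9.43,t))
E
```

```text
time_s: 4.15
tcp_pos: [0.5702, 0.2371, 0.196]
ee_rot: [[-0.987, -0.164, -0.002], [-0.164, 0.987, -0.001], [0.002, -0.001, -1.0]]
wrist_force: [-0.2, 0.4, -0.8]
gripper_width: 0.65
gripper_force: 0.0
time_s: 4.82
tcp_pos: [0.5703, 0.2373, 0.1974]
ee_rot: [[-0.987, -0.164, 0.0], [-0.164, 0.987, 0.0], [-0.0, 0.0, -1.0]]
wrist_force: [0.4, -0.5, 1.2]
gripper_width: 0.227
gripper_force: 30.0
[0.57036202 0.2373185  0.03340659]
2 [0.41417648 3.72815442]
[-6.2  0.  -3.6] [ 0.    2.01 -0.01]
4 [0.95821136 7.43958319]
[-12.4   0.   -7. ] [ 0.    4.01 -0.01]
6 [ 1.63144183 11.12976452]
[-18.8   0.  -10.2] [ 0.    6.01 -0.01]
8 [ 2.43304765 14.79420249]
[-25.3   0.  -13.2] [ 0.    8.01 -0.01]
```

```bash
python3 -m creep '[[-1,-3,0,-2.5,0,1,0],[-1,-6,0,-4.5,0,2,0],[-1,-9,0,-6.5,0,3,0],[-1,-12.5,0,-8,0,4,0],[-1,-15.5,0,-9.5,0,5,0],[-1,-19,0,-11,0,6,0],[-1,-22,0,-12.5,0,7,0],[-1,-25,0,-14,0,8,0]]' && python3 -m creep '[[-1,0,0,0,0,0,0],[-1,0,0,0,0,0,0],[-1,0,0,0,0,0,0],[-1,0,0,0,0,0,0]]'; python3 - <<'E'
from h import *
s=r.sense();R0=np.array(s["ee_rot"]);p=np.array(s["tcp_pos"]);c=p+.164*R0[:,2];print(c)
a=np.array([.9865,.1638,0])
for d,h in((65,3),(80,60)): to(c-a*d/1000+[0,0,h/1000],frame(9.43,8))
im,d=vision.capture("side"); cv2.imwrite("pics/s2.png",cv2.resize(im[130:290,180:400,::-1],None,fx=3,fy=3))
E
```

```text
time_s: 5.48
tcp_pos: [0.595, 0.2414, 0.2109]
ee_rot: [[-0.977, -0.164, -0.139], [-0.162, 0.987, -0.023], [0.141, -0.0, -0.99]]
wrist_force: [0.1, -0.3, -0.7]
gripper_width: 0.225
gripper_force: 30.0
time_s: 5.82
tcp_pos: [0.5946, 0.2413, 0.211]
ee_rot: [[-0.977, -0.164, -0.138], [-0.162, 0.987, -0.023], [0.14, -0.0, -0.99]]
wrist_force: [-0.6, 0.8, -1.2]
gripper_width: 0.225
gripper_force: 30.0
[0.57203705 0.23750206 0.04856179]
[64.9 -0.   6.1] [-0.01 -0.02 -0.01]
[ 87.7  -0.1 -48.2] [-0.01 -0.02 -0.01]
```

View pics/s2.png

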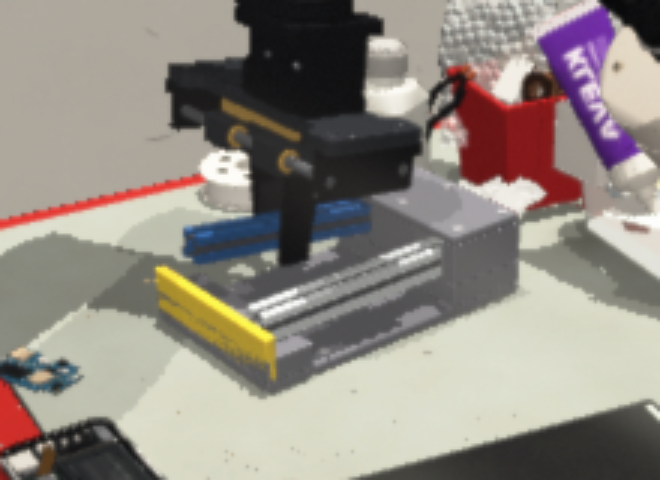

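The side view shows the blue near end, at (190,240), standing above the yellow lip (165,275). Its far end is still under the bridge, and the silver bar has not moved. Next I draw it out 54 mm, which keeps the fingertips inside the lip, and then lift.

```bash
python3 -m creep '[[-1,7,0,0.5,0,0,0],[-1,14,0,0.9,0,0,0],[-1,21,0,1.4,0,0,0],[-1,28,0,1.8,0,0,0],[-1,35,0,2.2,0,0,0],[-1,42,0,2.7,0,0,0],[-1,48,0,3.1,0,0,0],[-1,54,0,3.5,0,0,0]]' && python3 -m creep '[[-1,0,0,0,0,0,0],[-1,0,0,0,0,0,0],[-1,0,0,0,0,0,0],[-1,0,0,0,0,0,0]]'; python3 - <<'E'
from h import *
s=r.sense();R0=np.array(s["ee_rot"]);p=np.array(s["tcp_pos"]);c=p+.164*R0[:,2];print(c)
a=np.array([.9865,.1638,0])
to(c+[0,0,.06]-a*.002,frame(9.43,8))
im,d=vision.capture("side"); cv2.imwrite("pics/s3.png",cv2.resize(im[130:290,180:400,::-1],None,fx=3,fy=3))
E
```

```text
time_s: 6.53
tcp_pos: [0.541, 0.2325, 0.2154]
ee_rot: [[-0.977, -0.164, -0.137], [-0.162, 0.986, -0.023], [0.139, 0.0, -0.99]]
wrist_force: [0.2, -0.6, -0.1]
gripper_width: 0.222
gripper_force: 30.0
time_s: 6.87
tcp_pos: [0.542, 0.2327, 0.2152]
ee_rot: [[-0.977, -0.164, -0.137], [-0.162, 0.987, -0.023], [0.139, 0.0, -0.99]]
wrist_force: [-0.3, 1.1, -2.5]
gripper_width: 0.224
gripper_force: 30.0
[0.51956347 0.22894679 0.0527948 ]
[ 10.3   0.  -59.1] [ 0.01  0.02 -0.01]
```

View pics/s3.png

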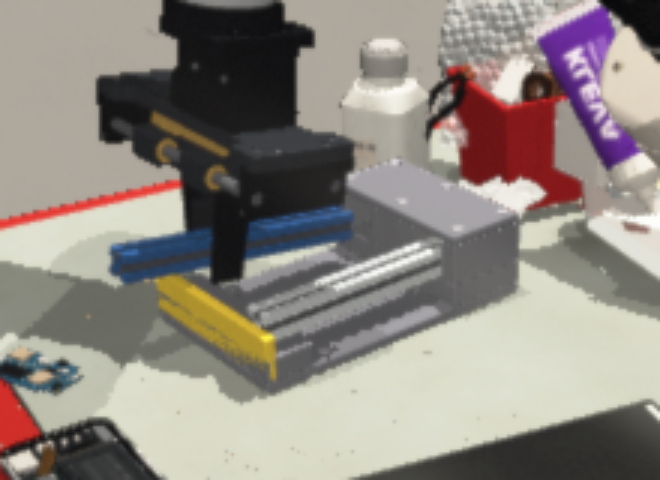

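The tail, at about (350,215), is now clear of the tunnel mouth and the bar is in line with its lane. By computation its centre is at rack x ≈ -55 mm. Now I lift it.

```bash
python3 -m creep '[[-1,2,0,-12,0,0,0],[-1,4,0,-27,0,0,0],[-1,6,0,-42,0,0,0],[-1,8,0,-57,0,0,0],[-1,10,0,-72,0,0,0],[-1,11,0,-80,0,0,0],[-1,11,0,-80,0,0,0]]'; python3 - <<'E'
from h import *
F=frame(-5.84)
b=np.array([np.cos(np.radians(-5.84)),np.sin(np.radians(-5.84)),0])
g=np.array([.5725,-.038,.015])-.0176*b;print(g)
to(g+[0,0,.12],F)
E
```

```text
time_s: 7.5
tcp_pos: [0.5426, 0.2328, 0.2988]
ee_rot: [[-0.977, -0.164, -0.133], [-0.163, 0.986, -0.02], [0.134, 0.002, -0.991]]
wrist_force: [-0.1, 0.6, -0.5]
gripper_width: 0.228
gripper_force: 30.0
[ 0.55499135 -0.03620919  0.015     ]
[  31.6 -267.4    3.6] [-0.92 -7.69 15.26]
```

```bash
python3 -m creep '[[-1,4,-25,0.5,-0.1,-1,2],[-1,8,-60,1,-0.2,-2,4],[-1,12,-98,1.5,-0.3,-3,6],[-1,17,-136,2,-0.5,-4,8],[-1,22,-174,2.5,-0.6,-5,10],[-1,26,-212,3,-0.7,-6,12],[-1,29,-245,3.3,-0.8,-7,14],[-1,32,-267,3.6,-0.9,-7.7,15.3]]' && python3 -m creep '[[-1,0,0,0,0,0,0],[-1,0,0,0,0,0,0],[-1,0,0,0,0,0,0],[-1,0,0,0,0,0,0]]'; python3 - <<'E'
from h import *
to([.555,-.0362,.015],frame(-5.84))
im,d=vision.capture("side")
c=region("side","blue_bar",d)
if c: print(c[0][:2],np.percentile(c[0][2],[2,50,98],axis=0).round(3).tolist())
cv2.imwrite("pics/s4.png",im[:,:,::-1])
E
```

```text
time_s: 8.17
tcp_pos: [0.5533, -0.0389, 0.2961]
ee_rot: [[-0.994, 0.106, -0.005], [0.106, 0.994, -0.004], [0.005, -0.004, -1.0]]
wrist_force: [0.7, -0.2, 0.0]
gripper_width: 0.225
gripper_force: 30.0
time_s: 8.5
tcp_pos: [0.554, -0.0352, 0.2966]
ee_rot: [[-0.995, 0.101, -0.005], [0.101, 0.995, -0.003], [0.005, -0.004, -1.0]]
wrist_force: [-0.5, -1.0, -1.4]
gripper_width: 0.225
gripper_force: 30.0
[ -1.7  -0.5 117.6] [-0.2  -0.26  0.02]
```

View pics/s4.png

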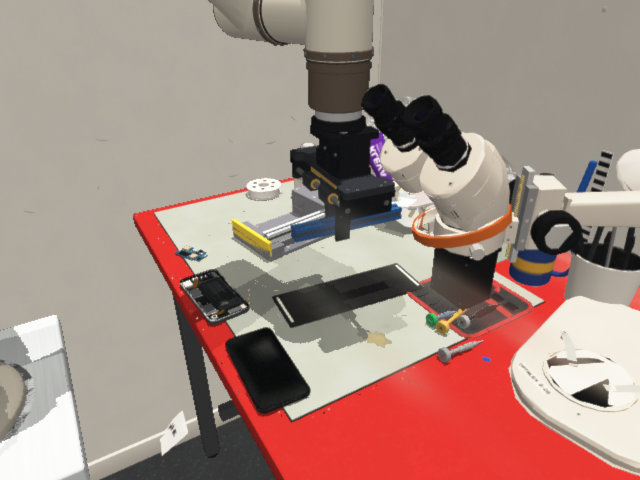

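The side view shows the bar level in the fingers at (345,218), above the pad at (350,293). The microscope is clear of the arm. The fingertips reach 8 mm below the bar, so I will stop just above the pad and let it slip down the last few millimetres.

```bash
python3 -m creep '[[-1,-0.5,0,12,0,0,0],[-1,-1,0,28,0,0,0],[-1,-1.5,0,46,-0.1,-0.1,0],[-1,-1.5,0,64,-0.1,-0.1,0],[-1,-1.5,0,80,-0.2,-0.2,0],[-1,-1.5,0,92,-0.2,-0.2,0],[-1,-1.5,0,100,-0.2,-0.2,0],[-1,-1.5,0,104,-0.2,-0.2,0]]' && python3 -m creep '[[-1,0,0,0,0,0,0],[-1,0,0,0,0,0,0],[-1,0,0,0,0,0,0],[-1,0,0,0,0,0,0],[-1,0,0,0,0,0,0]]'; python3 - <<'E'
from h import *
to([.555,-.0362,.0245],frame(-5.84))
im,d=vision.capture("side")
for c in region("side","blue_bar",d)[:1]: print(c[0],np.percentile(c[2],[5,50,95],axis=0).round(3).tolist())
to([.555,-.0362,.0245],frame(-5.84))
E
```

```text
time_s: 9.27
tcp_pos: [0.5548, -0.0359, 0.1917]
ee_rot: [[-0.995, 0.102, -0.002], [0.102, 0.995, -0.0], [0.002, -0.001, -1.0]]
wrist_force: [-0.4, -0.1, -0.4]
gripper_width: 0.224
gripper_force: 30.0
time_s: 9.68
tcp_pos: [0.5551, -0.0365, 0.1936]
ee_rot: [[-0.995, 0.103, 0.001], [0.103, 0.995, 0.0], [-0.001, 0.0, -1.0]]
wrist_force: [-0.3, 0.3, -0.6]
gripper_width: 0.226
gripper_force: 30.0
[0.2 0.3 5.1] [ 0.02  0.05 -0.06]
0.6 [[0.484, -0.058, 0.023], [0.518, -0.041, 0.036], [0.655, -0.025, 0.041]]
[0.1 0.4 4.9] [ 0.02  0.02 -0.06]
```

```bash
python3 -m creep '[[-1,0,0,2,0,0,0],[-1,0,0,4,0,0,0],[-1,0,0,4.5,0,0,0],[-1,0,0,4.5,0,0,0],[-1,0,0,4.5,0,0,0]]' && python3 -m creep '[[-0.45,0,0,0,0,0,0],[-0.4,0,0,0,0,0,0],[-0.3,0,0,0,0,0,0],[-0.1,0,0,0,0,0,0],[0.1,0,0,0,0,0,0],[0.3,0,0,0,0,0,0],[0.3,0,0,0,0,0,0],[0.3,0,0,0,0,0,0]]' && python3 -m creep '[[0.3,0,0,-8,0,0,0],[0.3,0,0,-25,0,0,0],[0.3,0,0,-50,0,0,0],[0.3,0,0,-80,0,0,0],[0.3,0,0,-110,0,0,0],[0.3,0,0,-140,0,0,0],[0.3,40,0,-160,0,0,0],[0.3,80,0,-170,0,0,0]]' && python3 -m creep '[[0.3,40,0,0,0,0,0],[0.3,80,0,0,0,0,0],[0.3,100,0,0,0,0,0],[0.3,100,0,0,0,0,0],[0.3,100,0,0,0,0,0]]'; python3 - <<'E'
from h import *
for n in("top","side"):
    im,d=vision.capture(n); cv2.imwrite(f"pics/{n}5.png",im[:,:,::-1])
    for t in("blue_bar","silver_bar","pad_top"):
        for c in region(n,t,d)[:1]: print(n,t,c[0],c[1],np.percentile(c[2],[5,50,95],axis=0).round(3).tolist(),rect(c[2]))
E
```

```text
time_s: 10.2
tcp_pos: [0.5549, -0.0366, 0.1882]
ee_rot: [[-0.995, 0.103, -0.001], [0.103, 0.995, -0.0], [0.001, -0.0, -1.0]]
wrist_force: [-0.2, -0.2, -0.1]
gripper_width: 0.228
gripper_force: 30.0
time_s: 10.87
tcp_pos: [0.5549, -0.0366, 0.1884]
ee_rot: [[-0.995, 0.103, -0.0], [0.103, 0.995, 0.0], [0.0, -0.0, -1.0]]
wrist_force: [0.5, -0.7, -0.4]
gripper_width: 0.603
gripper_force: 0.0
time_s: 11.53
tcp_pos: [0.4788, -0.0284, 0.3607]
ee_rot: [[-0.995, 0.103, 0.005], [0.103, 0.995, 0.001], [-0.005, 0.001, -1.0]]
wrist_force: [-0.5, 1.5, 0.6]
gripper_width: 0.65
gripper_force: 0.0
time_s: 11.95
tcp_pos: [0.3776, -0.0184, 0.359]
ee_rot: [[-0.995, 0.101, 0.002], [0.101, 0.995, 0.001], [-0.002, 0.001, -1.0]]
wrist_force: [0.7, -1.1, 0.1]
gripper_width: 0.652
gripper_force: 0.0
top blue_bar 0.85 [390.2, 246.0] [[0.49, -0.05, 0.019], [0.565, -0.036, 0.024], [0.649, -0.022, 0.026]] (array([570.3, -37.6]), array([ 22.2, 178.7]), 83.87)
top silver_bar 0.89 [273.6, 239.7] [[0.517, 0.146, 0.039], [0.576, 0.161, 0.043], [0.64, 0.175, 0.046]] (array([578.7, 163.8]), array([140.1,  24.4]), 9.43)
top pad_top 0.61 [380.1, 244.9] [[0.463, -0.08, 0.002], [0.567, -0.036, 0.004], [0.679, 0.004, 0.007]] (array([571.5, -38.6]), array([ 88. , 239.6]), 84.22)
side blue_bar 0.55 [348.2, 285.2] [[0.487, -0.057, 0.007], [0.565, -0.044, 0.022], [0.652, -0.028, 0.026]] (array([582.5, -28.1]), array([ 50.7, 198.5]), 83.85)
side silver_bar 0.87 [297.0, 221.9] [[0.518, 0.14, 0.027], [0.577, 0.154, 0.04], [0.647, 0.171, 0.044]] (array([583.5, 159.1]), array([140.2,  82.6]), 37.9)
side pad_top 0.84 [338.8, 300.6] [[0.458, -0.088, 0.001], [0.542, -0.063, 0.005], [0.683, -0.004, 0.006]] (array([576.8, -38.2]), array([ 97.2, 248.1]), 83.44)
```

View pics/side5.png

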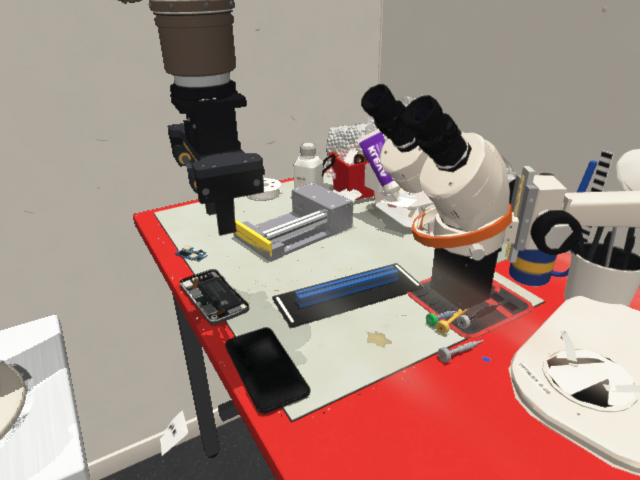

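The blue bar lies flat and centred on the pad at (348,285), its top at 25 mm, its centre within about 2 mm of the pad's and aligned with it. The silver bar is still in its lane at (297,222), and the gripper is clear.

```bash
python3 -c "
from station import r
print(r.finish_job())"
```

```text
the job is handed in; nothing more can be done
None
```

The job is handed in (no verdict was returned): the blue profile lies flat on the pad, about 2 mm off centre and let go, after its near end was raised over the lip and it was drawn out endwise, and the silver profile is still in its lane.

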